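# Index the freshly painted tin on its ratchet stand

### The arm

A 6-joint arm with a two-finger parallel gripper is mounted at the origin on the work surface. World frame = base frame: x ahead of the robot, y to its left, z up, the work surface at z = 0. Lengths are in m, angles in degrees, forces in N, time in s.
With the tool pointing down it reaches from about 0.25 to 0.775 m from the base axis. Payload 4 kg.
Tool frame: the origin (TCP) lies midway between the tips of the shut fingers; the grasp point (between the pads) lies 19 mm behind it; x points along the fingers, z is the direction in which the jaws open and shut, and the axes are right-handed (so a half turn about x gives the same grasp; the last joint's range is limited). The gripper opens to 85 mm and grips with 20 to 120 N. Pads are 22 mm wide; open, the fingers measure 114 mm over their backs; the gripper's body (76 mm by 85 mm) begins 54 mm behind the grasp point. The pads swing forward as they close: fully open they stand 13 mm farther back than shut.
Start: joints at [63.879, 4.996, 78.535, -0, 96.463, -5.907], TCP at [0.19, 0.516, 0.231] pointing down, gripper open.
Joint ranges: [-177.83, 177.83], [-43.37, 116.18], [15.69, 146.23], [-61.86, 241.86], [9.47, 152.12], [-147.06, 147.06]. Speed limits (degrees/s): [159.86, 159.86, 180, 180, 180, 180].

### API

Orientations are given as a 3x3 rotation matrix whose columns are the frame's x, y, z axes.
In Python, from plant import env, grip, planner, monitor, optics, ticket gives the robot as it stands. Calls block until the motion is done:
- env.move_to(position, orientation): joint-space move of the TCP to a pose.
- env.move_straight(position, speed=0.15, rotation=None, contact_N=None): straight line of the TCP; rotation=None keeps the orientation; speed is the mean speed in m/s. With contact_N (N) it stops when the force on the tool has changed by that much, and returns True; else False.
- env.move_joints(angles): joint-space move.
- grip(opening, strength=None): opening from 0.0 (shut) to 1.0 (fully open); strength is the grip in N (None keeps the last); returns when the fingers have stopped.
- env.dwell(seconds).
- planner.solve_ik(position, orientation): joint angles nearest the present ones, or None.
- monitor.state(): the state.
- optics.get_image(name): name is "scene" or "top" or "wrist"; returns a dict with "frame" (480x640x3 uint8, red, green, blue), "fovy" (degrees; the focal length in pixels is half the picture's height over the tangent of half this angle, whatever the lens; pixels are square), "cx", "cy" (the principal point, pixels), "xyz" and "rotation" of the camera in the world. Camera axes: x right, y down, z forward; pixel columns grow to the right and rows downward; lengths in m; the calibration is good to about 2 mm. A picture is of the moment at which its call begins. There is no depth.
A pose or a line that the arm cannot do raises env.Unreachable and nothing moves.
- ticket.close_job(): hands the job in, once; it reports no verdict.
The state is a dict: "t": time; "q": joint angles; "joint_velocities": joint speeds; "tau": joint torques, N m; "eef_pos": TCP position; "orientation": TCP orientation; "contact_force": force on the tool from outside, world axes, zero at the start; "moment": the same for the moment, N m; "grip_width": opening from 0.0 (shut) to 1.0 (fully open).
Only numpy, scipy, OpenCV 4.12 (cv2) and the standard library are available. Lean on these libraries where they do the work, as an engineer would, in place of code of your own. Each camera call takes 0.05 s, during which the arm holds its last target.

### The job

Work the ratchet lever of the painting stand back and forth until the green tape strip on the turntable and tin lines up with the red pointer, and leave it there. The paint is wet: turn it with the lever only, never touching the tin or the turntable, and leave the other things on the table where they are.

Things in the scene. Friction and masses are not known exactly. Their poses are not given: they have to be found in the camera images.
- stand: The fixed round grey base plate of the painting stand, 250 mm across and 8 mm thick, lying on the table; it cannot move. Origin: centre of its underside, on the turning axis, z up. The red pointer lies on its +x side; the lever sticks out on its -x side.
- turntable: The part that turns: steel ratchet wheel (166 mm across, 20 teeth, 24 to 40 mm above the table), white disc (132 mm across, top at 48 mm) and a fixed upside-down tin (84 mm across, top at 164 mm), white and wet gold. Origin: on the turning axis at table height; +x along its green strip. Stiff (0.3 N m), stays where left; turns anticlockwise only (from above): an overshoot cannot be turned back.
- tape_mark (a point): Outer end of the green tape strip, 14 mm wide, which runs from the middle of the tin's top outwards, down its side and over the white disc to its edge: this point is on that edge, 66 mm from the turning axis, 48 mm above the table. It starts 57 to 115 degrees clockwise of the pointer (seen from above).
- pointer_tip (a point): The tip of the red pointer fixed to the base plate: a flat arrow whose tip points at the turning axis from 84 mm away, 50 mm above the table. The red block behind it reaches 118 mm from the axis.
- lever_grip (a point): Centre of the top of the black upright round grip of the lever: 26 mm in diameter, 45 to 125 mm above the table, on a thin steel stem, 180 mm from the turning axis. The flat orange lever arm below it (10 to 20 mm above the table, 24 mm wide) runs to the axis. About 3 N at the grip drives, 1 N swings it back; it stays where left, at any angle.
- lever (a joint): Lever angle about the upright turning axis, rad, positive anticlockwise from above, stops at -0.45 and 0.45; at 0 it points along -x of the stand. Anticlockwise it drives the turntable one to one, by any part of a notch, after up to one notch (0.31 rad) of lost motion until its brass pawl meets a tooth; clockwise the pawl clicks back over the teeth and the turntable stays.
- paint_jar: Bystander: closed paint jar, 68 mm across, 75 mm tall, dark gold with brass cap. Origin: centre of its underside.
- brush: Bystander: paint brush 180 mm long, lying on the table. Origin: about its middle, on its underside; x along it.
- spare_tin: Bystander: white tin standing upright, 84 mm across, 115 mm tall. Origin: centre of its underside.
- jar_lid: Bystander: flat brass-coloured lid, 72 mm across, 12 mm thick. Origin: centre of its underside.

How it is judged (in metres and radians):
At the end, for the whole second after the job is handed in: The outer end of the green strip lies within 10 mm (about 8.7 degrees) to either side of the line from the turning axis to the red pointer, on the pointer's side, with the turntable at rest (x of tape_mark in the frame of stand above 0 m and y of tape_mark in the frame of stand between -0.01 and 0.01 m and angular speed of turntable below 0.05 rad/s); the robot touches nothing.
It fails at once if the robot touches the wet tin or the turntable (over 1.5 N) (contact force between any of the fingers, the arm and turntable above 1.5 N).
It fails at once if a bystander (jar, brush, spare tin or lid) is shifted by more than 30 mm (distance of any of paint_jar, brush, spare_tin, jar_lid from where it was at the start of the episode above 0.03 m).
It also fails if it takes over 64 s, if anything falls off the work surface, if the arm or the gripper's body presses on something with over 40 N, if the wrist force passes 120 N, or if a joint passes its speed limit or range.

## Working session

There is one attempt and no reset: what is moved stays moved. The work goes in short steps, each a Python script; the robot and the scene stay as the last script left them, time stands still between calls to the robot, and variables do not carry over. Pictures are saved under pics/ and viewed, and the job is handed in when it is done.

```bash
ls; mkdir -p pics; python3 - <<'E'
from plant import env, grip, planner, monitor, optics, ticket
import cv2
for n in ["scene","top","wrist"]:
    d=optics.get_image(n); cv2.imwrite(f"pics/{n}0.png",d["frame"][:,:,::-1])
    print(n,d["fovy"],d["cx"],d["cy"],d["xyz"],d["rotation"])
s=monitor.state();print(s["t"],s["eef_pos"],s["orientation"],s["grip_width"])
E
```

```text
pics
scene 56.674615080902555 322.4073918496447 235.57555680432114 [0.95455828 0.3269758  0.84434072] [[-0.65370847  0.63488136 -0.41181414]
 [ 0.75666645  0.5404641  -0.36790548]
 [-0.01100557 -0.55210887 -0.83369939]]
top 43.387185176795015 316.8539017826352 241.58632103870414 [0.37847129 0.00660415 1.02070897] [[ 0.05776785 -0.96655195  0.24988038]
 [-0.99832898 -0.05556343  0.01587311]
 [-0.00145797 -0.25037978 -0.9681466 ]]
wrist 71.17179913433185 319.58011217490565 239.9203553352923 [0.1130699  0.54405833 0.37288281] [[ 0.34624531  0.89146907  0.29222779]
 [ 0.93814209 -0.32838834 -0.10977483]
 [-0.00189666  0.31216021 -0.95002758]]
0.15 [0.18985615 0.51578584 0.23038604] [[-7.55625808e-04 -9.38422727e-01  3.45488370e-01]
 [-1.53953142e-03  3.45489151e-01  9.38421481e-01]
 [-9.99998529e-01  1.77205290e-04 -1.70579179e-03]] 0.9977277721714993
```

View pics/top0.png

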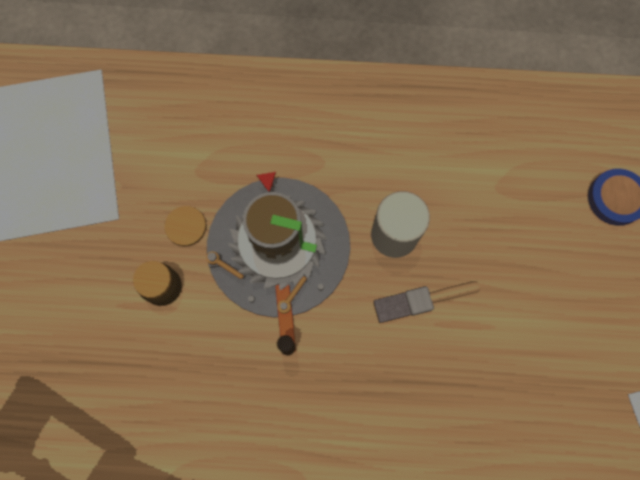

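View pics/scene0.png

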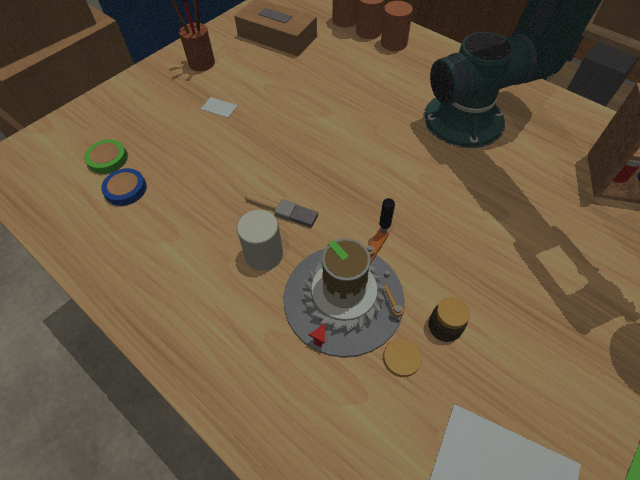

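The top view shows the pointer at about (267,180), the strip end at about (310,246), the grip at about (287,344) and the jar and lid on the left. I'll enlarge it to measure.

```bash
cat > h.py <<'E'
from plant import env, grip, planner, monitor, optics, ticket
import cv2, numpy as np
def ray(d,u,v,z):
    f=240/np.tan(np.radians(d["fovy"]/2)); R=np.array(d["rotation"]);c=np.array(d["xyz"])
    r=R@np.array([(u-d["cx"])/f,(v-d["cy"])/f,1]); return c+r*(z-c[2])/r[2]
def proj(d,p):
    f=240/np.tan(np.radians(d["fovy"]/2)); q=np.array(d["rotation"]).T@(np.array(p)-d["xyz"])
    return np.array([d["cx"]+f*q[0]/q[2],d["cy"]+f*q[1]/q[2]])
def crop(d,name,x0,y0,x1,y1,k):
    im=d["frame"][y0:y1,x0:x1,::-1]; cv2.imwrite("pics/"+name,cv2.resize(im,None,fx=k,fy=k,interpolation=cv2.INTER_CUBIC))
E
python3 - <<'E'
from h import *
d=optics.get_image("top"); crop(d,"top1.png",195,160,365,365,4) if 0 else crop(d,"top1.png",200,165,360,365,3)
d=optics.get_image("scene"); crop(d,"sc1.png",270,190,470,380,3)
E
```

```text
(no output)
```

View pics/top1.png

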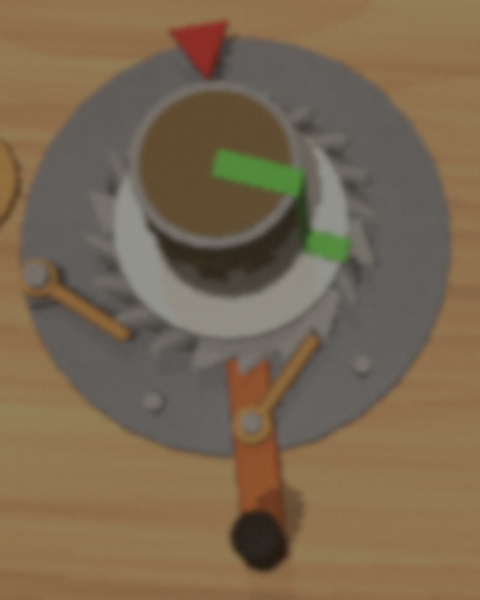

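View pics/sc1.png

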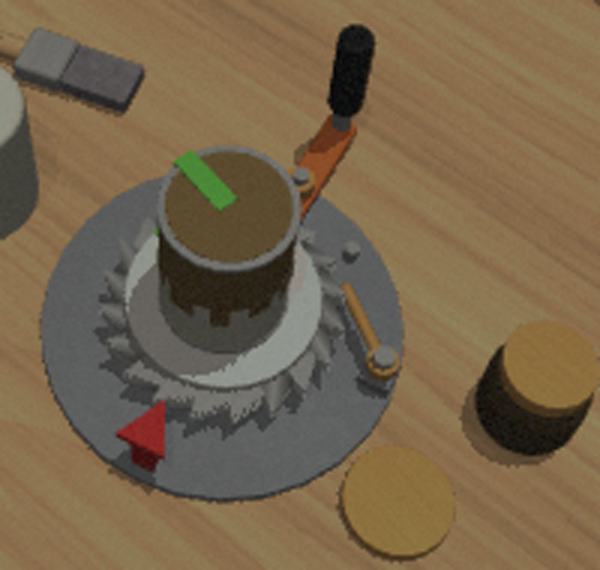

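```bash
python3 - <<'E'
from h import *
d=optics.get_image("top")
P=lambda x,y,z: ray(d,200+x/3,165+y/3,z)
# base rim ellipse: four points at z=.008 -> circle fit
pts=np.array([P(20,235,.008),P(450,235,.008),P(240,37,.008),P(240,457,.008),P(400,105,.008)])[:,:2]
A=np.c_[2*pts,np.ones(len(pts))];s=np.linalg.lstsq(A,(pts**2).sum(1),rcond=None)[0];print("base",s[:2],np.sqrt(s[2]+s[0]**2+s[1]**2))
pts=np.array([P(132,165,.164),P(303,165,.164),P(216,80,.164),P(216,249,.164)])[:,:2]
A=np.c_[2*pts,np.ones(len(pts))];t=np.linalg.lstsq(A,(pts**2).sum(1),rcond=None)[0];print("tin",t[:2],np.sqrt(t[2]+t[0]**2+t[1]**2))
pts=np.array([P(114,225,.048),P(350,225,.048),P(230,339,.048)])[:,:2]
A=np.c_[2*pts,np.ones(len(pts))];w=np.linalg.lstsq(A,(pts**2).sum(1),rcond=None)[0];print("disc",w[:2],np.sqrt(w[2]+w[0]**2+w[1]**2))
c=(s[:2]+t[:2]+w[:2])/3
for n,x,y,z in [("tip",206,81,.05),("tape",348,248,.048),("grip",257,533,.125),("armroot",248,362,.02),("tapetop",301,181,.164)]:
    p=P(x,y,z);v=p[:2]-c;print(n,p,np.hypot(*v),np.degrees(np.arctan2(v[1],v[0])))
for n,x,y,z in [("jar",154,279,.075),("lid",185,226,.012),("spare",403,217,.115)]: print(n,ray(d,x,y,z))
E
```

```text
base [0.62980961 0.0890995 ] 0.12483205186043281
tin [0.6295895  0.08818285] 0.04286365071851357
disc [0.6296338  0.08854281] 0.06557319529867839
tip [0.71115262 0.10924412 0.05      ] 0.08404763977261881 14.21281342402109
tape [0.61903311 0.02336547 0.048     ] 0.06610555124944442 -99.2662882299776
grip [0.45380643 0.05819271 0.125     ] 0.17848191656050189 -170.1881533876177
armroot [0.55701579 0.07598572 0.02      ] 0.07375008835516471 -170.14504131195505
tapetop [0.62294522 0.04644566 0.164     ] 0.042696844994698814 -99.07222522042156
jar [0.54615405 0.27775118 0.075     ]
lid [0.65361282 0.25370486 0.012     ]
spare [ 0.6597072  -0.11100393  0.115     ]
```

Everything agrees with the given sizes: base radius 124.8 mm, disc 65.6, tip 84.0 and strip end 66.1 mm. The stand yaw is 14.2°, the strip is 113.4° short, and the lever is at about -4.4°. Next I grasp the grip with the jaws opening tangentially.

```bash
cat >> h.py <<'E'
C=np.array([.6297,.0886]); YAW=14.2; Z=.076
def pose(L,z=Z,sg=1,r=.18):
    a=np.radians(180+YAW+L); p=np.r_[C+r*np.array([np.cos(a),np.sin(a)]),z]
    x=np.array([0,0,-1.]); t=sg*np.array([-np.sin(a),np.cos(a),0]); return p,np.c_[x,np.cross(t,x),t]
def arc(L0,L1,sg,speed=.12,step=8):
    n=max(1,int(np.ceil(abs(L1-L0)/step)))
    for L in np.linspace(L0,L1,n+1)[1:]:
        p,R=pose(L,sg=sg); env.move_straight(p,speed=speed,rotation=R)
def rep():
    s=monitor.state(); v=np.array(s["eef_pos"])[:2]-C
    print("t",round(s["t"],2),"lever",round((np.degrees(np.arctan2(v[1],v[0]))%360)-180-YAW,2),"r",round(np.hypot(*v),4),"F",np.round(s["contact_force"],1),"w",round(s["grip_width"],3))
E
python3 - <<'E'
from h import *
for sg in (1,-1):
    for L in (-25,-4.4,25):
        q=planner.solve_ik(*pose(L,sg=sg)); print(sg,L,None if q is None else np.round(q))
E
```

```text
1 -25 [  8.  -0. 102.  -0.  78. 109.]
1 -4.4 [  0.  -2. 104.  -0.  78.  80.]
1 25 [-10.   2.  99.  -0.  78.  41.]
-1 -25 [  8.  -0. 102.  -0.  78. -71.]
-1 -4.4 [   0.   -2.  104.   -0.   78. -100.]
-1 25 [ -10.    2.   99.   -0.   78. -139.]
```

```bash
python3 - <<'E'
from h import *
p,R=pose(-4.4,z=.24); env.move_to(p,R)
p,R=pose(-4.4); print(env.move_straight(p,speed=.12,contact_N=8)); rep()
grip(0.0,20); rep()
d=optics.get_image("top"); crop(d,"top2.png",150,120,450,400,2)
E
```

```text
False
t 3.73 lever -4.36 r 0.1793 F [0.6 0.6 0.6] w 0.999
t 4.3 lever -4.41 r 0.1799 F [-0.7 -0.4  1.5] w 0.299
```

View pics/top2.png

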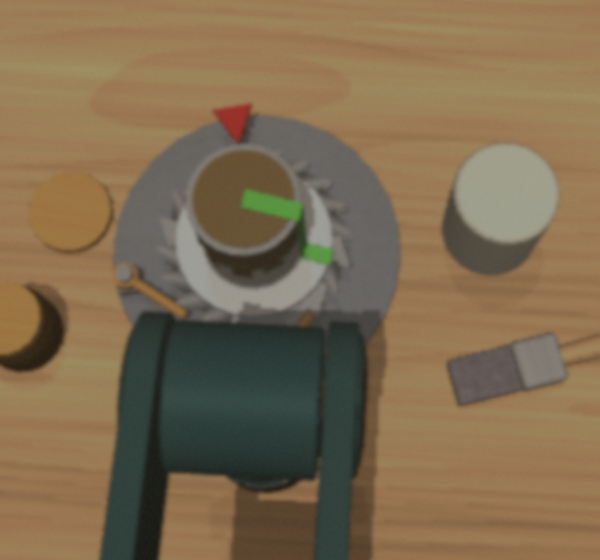

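Gripped (25.4 mm, as expected). Now one backswing and the first drive.

```bash
python3 - <<'E'
from h import *
arc(-4.4,-24.5,1); rep()
d=optics.get_image("top"); crop(d,"a.png",150,120,450,400,2)
arc(-24.5,0,1); rep()
arc(0,24.5,1); rep()
d=optics.get_image("top"); crop(d,"b.png",200,150,360,300,4)
E
python3 -c "
import cv2,numpy as np
a=cv2.imread('pics/a.png');b=cv2.imread('pics/b.png');b=cv2.resize(b,None,fx=.625,fy=.625);a=cv2.resize(a,None,fx=.65,fy=.65)
h=max(a.shape[0],b.shape[0]);f=lambda i:cv2.copyMakeBorder(i,0,h-i.shape[0],0,0,0);cv2.imwrite('pics/ab1.png',np.hstack([f(a),f(b)]))"
```

```text
t 5.33 lever -24.37 r 0.1807 F [-6.8 -0.6  6.8] w 0.303
t 6.61 lever -0.14 r 0.1793 F [-0.   0.9  2.9] w 0.3
t 7.84 lever 24.18 r 0.1787 F [3.2 4.4 0.8] w 0.301
```

View pics/ab1.png

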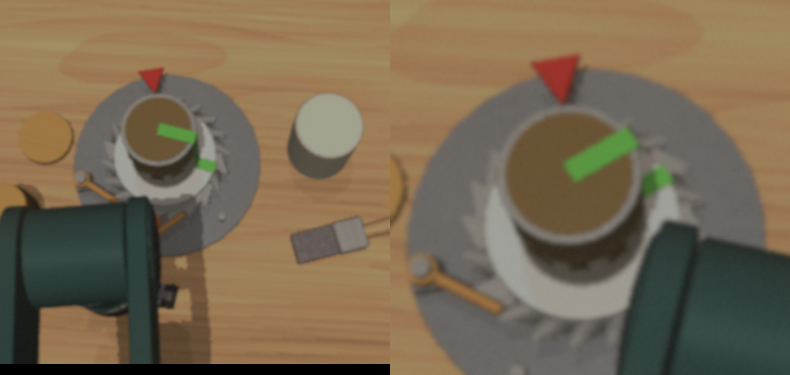

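The left picture shows the strip unmoved during the backswing. In the right one it has turned; its disc end is at about (313,221) full-frame. Now to measure it by colour.

```bash
cat >> h.py <<'E'
def strip(d):
    # angle rel. pointer of strip: blobs of green, each taken at tin top / disc height; valid one fits radius
    im=cv2.cvtColor(d["frame"],cv2.COLOR_RGB2HSV); m=cv2.inRange(im,(45,120,60),(75,255,255)); m[:, :180]=0; m[:, 380:]=0
    v,u=np.nonzero(m); f=[]
    for z in (.164,.048):
        P=np.array([ray(d,a,b,z)[:2] for a,b in zip(u,v)])-C; r=np.hypot(*P.T)
        k=(r<.041) if z>.1 else (r>.05)&(r<.068)
        if z<.1: k&=~(np.hypot(*(np.array([ray(d,a,b,.164)[:2] for a,b in zip(u,v)])-C).T)<.046)
        if k.sum()>5:
            mu=P[k].mean(0); f.append((z,k.sum(),round(np.hypot(*mu),4),round((np.degrees(np.arctan2(mu[1],mu[0]))-YAW+180)%360-180,2)))
    return f
E
python3 - <<'E'
from h import *
d=optics.get_image("top"); print(strip(d))
d=optics.get_image("scene"); print(strip(d)); print([ray(optics.get_image("top"),312.8,221.2,.048)])
p=ray(optics.get_image("top"),312.8,221.2,.048)[:2]-C;print(np.hypot(*p),np.degrees(np.arctan2(p[1],p[0]))-YAW)
E
```

```text
[(0.164, np.int64(234), np.float64(0.0202), np.float64(-64.75)), (0.048, np.int64(48), np.float64(0.0586), np.float64(-68.35))]
[(0.164, np.int64(165), np.float64(0.0198), np.float64(-74.04)), (0.048, np.int64(47), np.float64(0.0571), np.float64(-72.68))]
[array([0.66445696, 0.03139546, 0.048     ])]
0.06693582995768693 -72.91751693881753
```

```bash
python3 - <<'E'
from h import *
d=optics.get_image("top"); crop(d,"c.png",240,170,340,260,8)
im=d["frame"][170:260,240:340,::-1].copy()
im=cv2.resize(im,None,fx=7,fy=7,interpolation=cv2.INTER_CUBIC)
for ang,col in ((-65,(255,0,0)),(-72,(0,0,255)),(-68,(0,255,255))):
    a=np.radians(YAW+ang)
    for z,r in ((.164,.042),(.048,.066)):
        p=proj(d,[*(C+r*np.array([np.cos(a),np.sin(a)])),z]); cv2.circle(im,tuple(int(x) for x in (p-[240,170]+.5)*7),3,col,-1)
for z,r in ((.164,.042),(.048,.066),(.164,.001)):
  for a in np.radians(np.arange(0,360,4)):
    p=proj(d,[*(C+r*np.array([np.cos(a),np.sin(a)])),z]); cv2.circle(im,tuple(int(x) for x in (p-[240,170]+.5)*7),1,(255,255,255),-1)
cv2.imwrite("pics/c.png",im)
E
```

```text
(no output)
```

View pics/c.png

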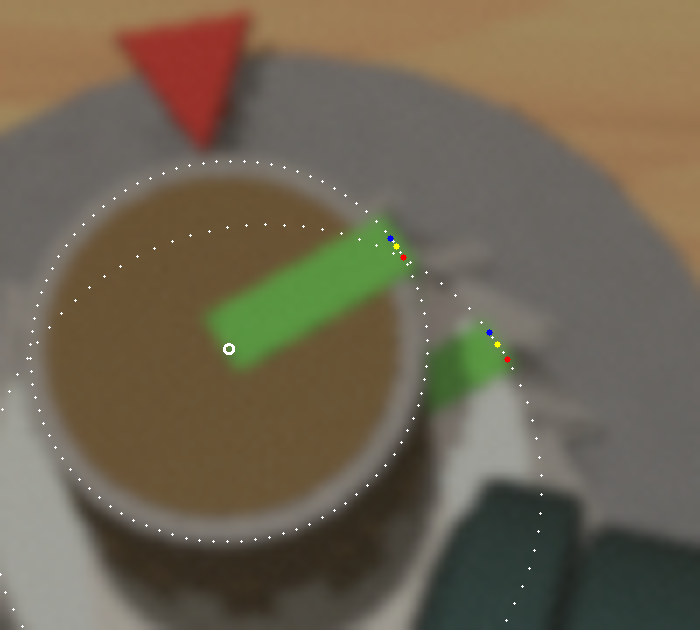

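The strip end, read with the projected circles overlaid, is about -67° (±2) from the pointer. The second stroke should drive 36°.

```bash
cat >> h.py <<'E'
def overlay(name,out,angs,x0,y0,x1,y1,k):
    d=optics.get_image(name); im=cv2.resize(d["frame"][y0:y1,x0:x1,::-1].copy(),None,fx=k,fy=k,interpolation=cv2.INTER_CUBIC)
    def dot(r,a,z,c,s):
        a=np.radians(a+YAW); p=proj(d,[*(C+r*np.array([np.cos(a),np.sin(a)])),z]); cv2.circle(im,tuple(int(x) for x in (p-[x0,y0]+.5)*k),s,c,-1)
    for z,r in ((.164,.042),(.048,.066)):
        for a in range(0,360,5): dot(r,a,z,(255,255,255),1)
    for i,a in enumerate(angs):
        for z,r in ((.164,.042),(.048,.066)): dot(r,a,z,[(255,0,0),(0,255,255),(0,0,255)][i%3],3)
    dot(.084,0,.05,(255,0,255),3)
    cv2.imwrite("pics/"+out,im)
E
python3 - <<'E'
from h import *
arc(24.5,-24.5,1); rep()
arc(-24.5,24.5,1); rep()
overlay("top","d.png",(-36,-31,-26),240,170,340,260,7)
overlay("scene","e.png",(-36,-31,-26),290,220,410,350,5)
print(strip(optics.get_image("top")),strip(optics.get_image("scene")))
E
```

```text
t 10.47 lever -24.27 r 0.181 F [-4.1 -0.   7.9] w 0.296
t 12.81 lever 24.18 r 0.1792 F [3.1 4.5 3.9] w 0.3
[(0.164, np.int64(228), np.float64(0.0208), np.float64(-28.44))] [(0.164, np.int64(165), np.float64(0.0193), np.float64(-33.31)), (0.048, np.int64(50), np.float64(0.0538), np.float64(-38.21))]
```

View pics/d.png

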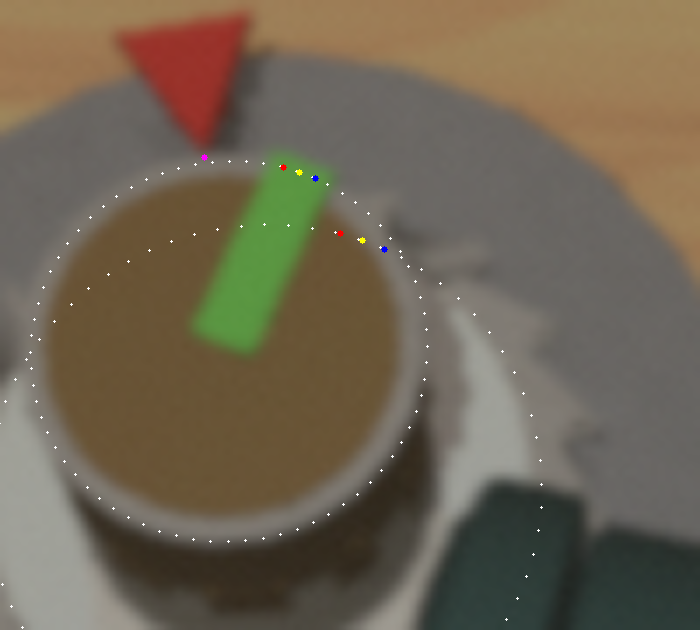

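View pics/e.png

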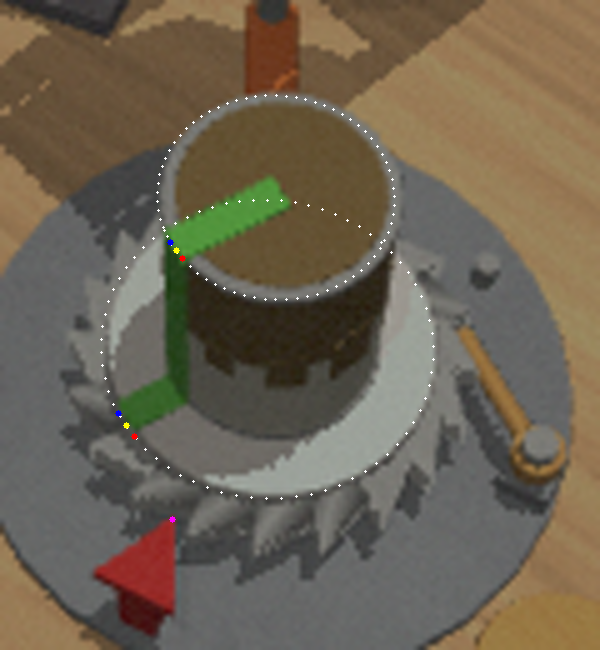

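Both views agree: the strip is about -31° to -32.5° from the pointer, and the tip projection matches. Last stroke, drive to lever 12°, look, then finish.

```bash
python3 - <<'E'
from h import *
arc(24.5,-24.5,1); rep()
arc(-24.5,12,1); rep()
overlay("top","f.png",(-12,-7,-2),240,170,340,260,6)
overlay("scene","g.png",(-12,-7,-2),290,220,410,350,5)
E
```

```text
t 15.34 lever -24.25 r 0.1814 F [-3.9  1.1  7.5] w 0.298
t 17.05 lever 11.82 r 0.1796 F [4.1 2.6 3.7] w 0.299
```

View pics/f.png

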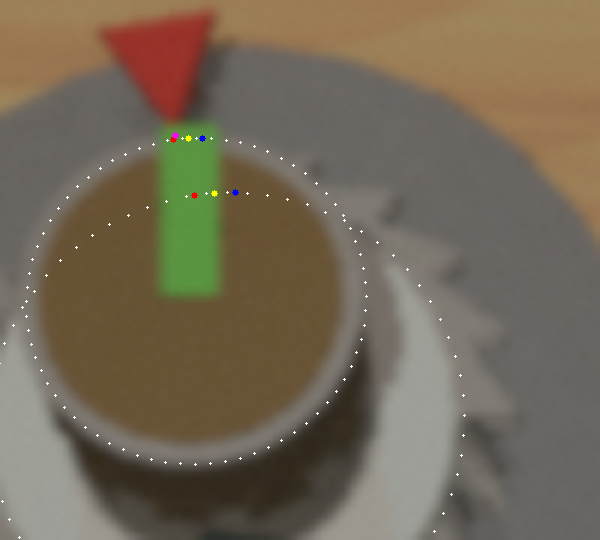

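View pics/g.png

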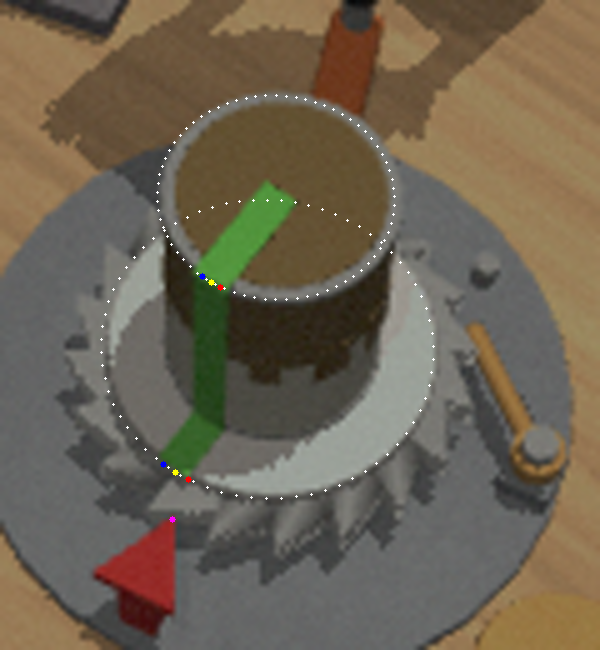

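The strip is now at about -7.5° in both views, so I drive another 7.5°, then release, retreat upward and check.

```bash
python3 - <<'E'
from h import *
arc(12,19.5,1,speed=.06); env.dwell(.3); rep()
grip(1.0); rep()
p,R=pose(19.5,z=.25); env.move_straight(p,speed=.12)
p,R=pose(19.5,z=.25,r=.3); env.move_straight(p,speed=.12); env.dwell(.3); rep()
overlay("top","h.png",(-5,0,5),200,150,360,350,3)
overlay("top","h2.png",(-5,0,5),240,170,340,260,6)
overlay("scene","i.png",(-5,0,5),290,220,410,350,5)
E
```

```text
t 17.99 lever 19.27 r 0.1794 F [4.5 3.3 3.5] w 0.293
t 18.61 lever 19.49 r 0.1802 F [-0.   0.3  0.5] w 1.008
t 21.66 lever 19.49 r 0.2997 F [ 0.3 -0.2 -0.1] w 0.996
```

View pics/h2.png

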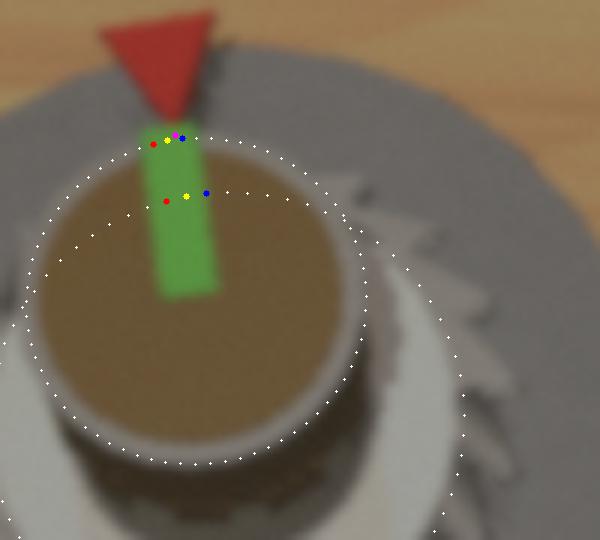

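View pics/i.png

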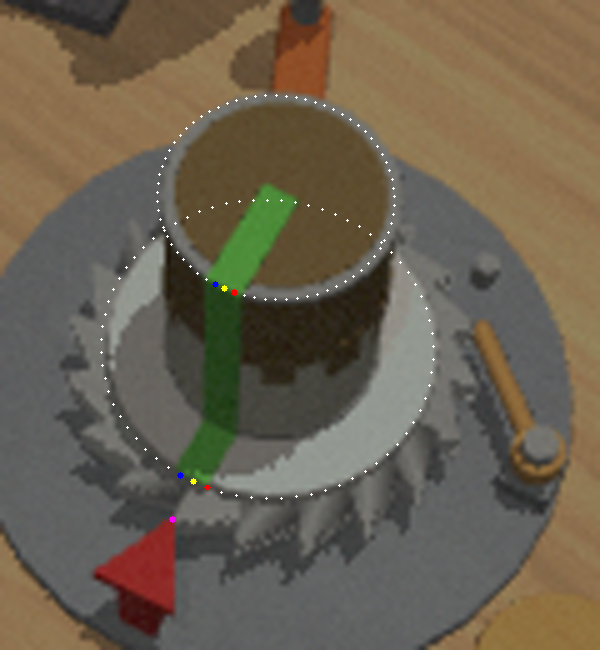

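View pics/h.png

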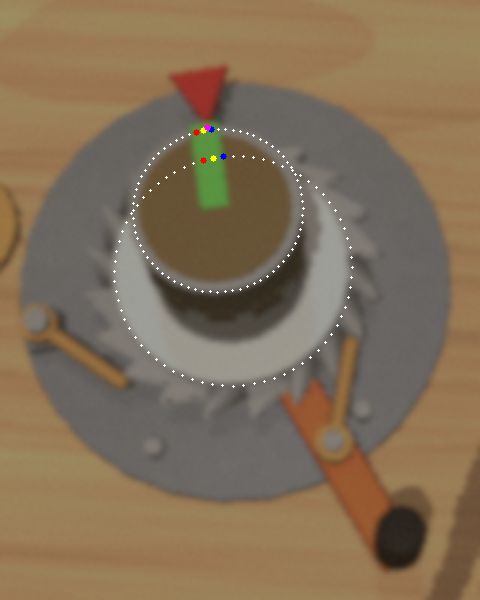

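Both views put the strip within about 1–2° of the pointer line, and the arm is clear.

```bash
python3 - <<'E'
from h import *
ticket.close_job(); rep()
E
```

```text
the job is handed in; nothing more can be done
the job is handed in; nothing more can be done
```

The green strip now lines up with the red pointer, and I handed the job in at about 22 s of the 64 s allowed. No verdict is reported, so this rests on my own checks.

I gripped the lever and worked it through three driving strokes of about 49°, 49° and 44°. I paused the last stroke about 7.5° short to look, then finished, released the grip and backed away.

- **Alignment:** after the release, the top view puts the strip end about 1° short of the pointer line. The scene view puts it 0–1° past. The limit is 8.7°.
- **Contact:** the tool force read near zero after backing off. The fingers only ever closed on the lever grip, and the highest tool force at the points I checked was about 10 N. I saw no sign of touching the tin or turntable.
- **Other objects:** no move went near the jar, brush, spare tin or lid. I did not measure their positions again at the end.
- **Disagreement:** midway through, the automatic colour measurement of the strip gave angles up to 9° apart between the two cameras. I used readings from enlarged pictures with projected circles instead, and those agreed to about 2°.

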